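# Slide the jar lid along the rail into the corner pocket

### The arm

A 6-joint arm with a two-finger parallel gripper is mounted at the origin on the work surface. World frame = base frame: x ahead of the robot, y to its left, z up, the work surface at z = 0. Lengths are in m, angles in rad, forces in N, time in s.
With the tool pointing down it reaches from about 0.375 to 0.9 m from the base axis. Payload 3.1 kg.
Tool frame: the origin (TCP) lies at the very end of the fingers, on their centre line; the grasp point (between the pads) lies 19 mm behind it (grip_depth is the distance from the TCP to the grasp point, in m); z points along the fingers, y is the line along which they close (so a half turn about z gives the same grasp; the last joint's range is limited). The gripper opens to 85 mm and grips with 20 to 120 N. Pads are 22 mm wide; open, the fingers measure 114 mm over their backs; the gripper's body (76 mm by 85 mm) begins 54 mm behind the grasp point. The pads swing forward as they close: fully open they stand 13 mm farther back than shut.
Start: joints at [-1.385, 0.527, 1.433, -0, 1.181, -0.178], TCP at [0.223, -0.584, 0.211] pointing down, gripper open.
Joint ranges: [-3.08, 3.08], [-0.75, 2.2], [0.22, 2.44], [-1.43, 4.57], [0, 2.65], [-2.85, 2.85]. Speed limits (rad/s): [2.79, 2.79, 3.14, 3.14, 3.14, 3.14].

### API

Orientations are given as a unit quaternion [x, y, z, w].
In Python, from station import * gives the robot as it stands.
- The arm moves only by the tool apply_moves, never from a script. Its argument "plan" is a list of rows, each a list of 7 numbers: the shift along the tool's x, y, z in m, then the turn, a rotation vector about the tool's x, y, z in rad, then the gripper command: -1 is fully open, 1 is shut, values between are in proportion. In form: [[dx, dy, dz, wx, wy, wz, jaw], ...]. A call has 1 to 8 rows; each row shifts and turns the commanded pose from where the row before left it, along the tool's axes as they then stand; what a row does not reach is not made up. A row lasts 1/8 s, in which the tool goes at most 62.5 mm and 10.7 degrees, less where a joint would pass 70% of its speed; a pose out of reach is approached as far as the arm can. A call is refused whole if a number of a shift passes 0.0625 or a number of a turn 0.188, either way. A call with a gripper value outside its range is refused whole. The fingers move at their own pace and stop on an object; "force" is the grip in N (left out, the last holds). Time passes only in rows, so rows that do not move let the fingers close. It gives the time, the measured TCP pose, the force, the opening and the grip force at its end, in the units of the state.
- sense(): the state, without advancing time (a new reading comes with each control period).
- snapshot(name): name is "side" or "top" or "wrist"; returns the picture (400x640x3 uint8, red, green, blue); there is no depth.
- calibration(name): a dict with "camera_matrix" (3x3 intrinsics, pixels), "R" (3x3) and "t" (3): a world point X has camera coordinates R X + t; the wrist camera has in their place "mount" (4x4, takes a point from camera to tool coordinates, whose origin is the TCP and whose axes are the flange's). Camera axes: x right, y down, z forward; pixel columns grow to the right and rows downward; lengths in m; the calibration is good to about 2 mm. A picture is of the moment at which its call begins: read the wrist's pose just before it. calibration takes no time and is no camera call.
- sign_off(): hands the job in; it is judged then, once.
The state is a dict: "t": time; "q": joint angles; "qd": joint speeds; "tau": joint torques, N m; "tcp_pos": TCP position; "tool_rot": TCP orientation; "force": force on the tool from outside, world axes, zero at the start; "ft_torque": the same for the moment, N m; "finger_gap": opening from 0.0 (shut) to 1.0 (fully open); "gripper_force": force on a finger pad.
Only numpy, scipy, OpenCV 4.12 (cv2) and the standard library are available. Lean on these libraries where they do the work, as an engineer would, in place of code of your own. Each camera call takes 0.05 s, during which the arm holds its last target. There are 200 camera calls.

### The job

Load the jar lid that lies open side up on the steel tray, by pushing it with the fingertips only. First push it straight back against the tray's rail, then keep it pressed against the rail and slide it along into the corner pocket at the rail's end, until it is fully home, touching both the rail and the end wall. Never pinch or lift the lid, keep it flat on the tray, leave every other loose thing alone, and finish with the hand clear.

Things in the scene. Friction and masses are not known exactly. Their poses are not given: they have to be found in the camera images.
- tray: Fixed stainless-steel lid tray on the bench, 160 mm (its x) by 360 mm (its y). Origin: centre of its underside. The lid slides on its floor, 4 mm above the bench. Rail along the whole far (+x) side; end wall at the +y end, inner face y = +172 mm, top 24 mm above the bench; the pocket is the corner between them. Low rims, 9 mm high and 4 mm thick, along the front (-x) and the -y end.
- rail_face (a point): Point fixed to the tray at the middle of the rail's top inner edge: x = +70, y = 0, z = +24 mm of the tray's frame, same axes. The aluminium rail is upright, 10 mm thick, straight and full length along the tray's y; the lid is pushed in +x against its inner face and then slid in +y.
- pocket_mouth (a point): Middle of the pocket's mouth, at x = +36, y = +84, z = +4 mm of the tray's frame. A lip 8 mm thick, top 18 mm above the bench, runs parallel to the rail from y = +104 mm to the end wall, inner face at x = +2 mm, so the pocket is 68 mm wide for a 64 mm lid; from y = +104 to +84 mm a flare opens out to x = -15 mm. Open above and towards -y.
- pocket_home (a point): Point fixed to the tray at x = +38, y = +140, z = +4 mm of the tray's frame, with the tray's axes: where the centre of the lid's underside lies when the lid is fully home, touching both the rail and the end wall.
- lid: White plastic screw lid of a jar, open side up, loose on the tray's floor: 64 mm outside diameter, 16 mm high, wall and floor 3 mm thick, so a dish 58 mm wide, 13 mm deep inside, which shut fingertips fit; about 30 g. Origin: centre of its underside, z up. It starts in the -y half of the tray (tray y -120 to -55 mm), its edge 43 to 78 mm short of the rail.
- small_cap: Bystander: small solid-topped white plastic cap, closed side up, 40 mm across, 14 mm high, standing loose on the front part of the tray by the pocket's lip, off the lid's path. Origin: centre of its underside. Leave alone.
- jar: Bystander: amber glass jar with a blue cap, 66 mm across, 85 mm high, standing on the bench off one short end of the tray. Origin: centre of its underside. Leave alone.
- bottle: Bystander: white plastic bottle, 64 mm across, 150 mm high, standing on the bench off the other short end of the tray. Origin: centre of its underside. Leave alone.
- spatula: Bystander: slim steel spatula with a black handle, 198 mm long, 20 mm wide and 10 mm high, lying on the bench behind the rail and roughly parallel to it. Origin: under its middle; its y axis points along it to the blade. Leave alone.
Not all that is in view belongs to the job. What is shaped like the lid but yellow is not meant.

How it is judged:
By the outcome, as a careful person would: the job done as asked, in the order asked, and still so for the second after the job is handed in, with the robot touching nothing.
It also fails if it takes over 56 s, if anything falls off the work surface, if the arm or the gripper's body presses on something with over 40 N, if the wrist force passes 120 N, or if a joint passes its speed limit or range.

## Working session

There is one attempt and no reset: what is moved stays moved. The work goes in short steps, Python scripts to look and compute and a tool call to move; the robot and the scene stay as the last step left them, time stands still between calls to the robot, and variables do not carry over. Pictures are saved under pics/ and viewed, at most 10 in all, crops included, and the job is handed in when it is done.

Besides the shell and the picture viewer there is one more tool, called after ">>>" by a JSON object that holds its "fn" and its "kwargs", one argument or row to a line. apply_moves: Moves the arm, as the interface text tells. Its arguments: {"type":"object","properties":{"plan":{"type":"array"},"force":{"type":"number"}},"required":["plan"]}

```bash
ls; mkdir -p pics; python3 - <<'E'
from station import *
import cv2,numpy as np
s=sense();print(s['t'],s['tcp_pos'],s['tool_rot'],s['finger_gap'])
for n in('top','side'):
    cv2.imwrite(f'pics/{n}0.png',cv2.cvtColor(snapshot(n),cv2.COLOR_RGB2BGR))
    c=calibration(n);print(n,c)
E
```

```text
pics
0.0 [ 0.22288616 -0.58310384  0.20972666] [ 9.83406655e-01  1.81411616e-01 -3.21739545e-06 -1.08445195e-03] 1.0019168354439987
top {'camera_matrix': array([[427.0339354 ,   0.        , 322.78028933],
       [  0.        , 427.0339354 , 198.22193744],
       [  0.        ,   0.        ,   1.        ]]), 'R': array([[ 0.01448746, -0.99948064, -0.02878475],
       [-0.98236748, -0.00886105, -0.18675017],
       [ 0.18639811,  0.03098273, -0.98198565]]), 't': array([0.0423272 , 0.57692237, 0.97198693])}
side {'camera_matrix': array([[366.03426327,   0.        , 320.28901327],
       [  0.        , 366.03426327, 199.0292805 ],
       [  0.        ,   0.        ,   1.        ]]), 'R': array([[ 0.95095357, -0.30843975,  0.02349971],
       [-0.13073988, -0.46960906, -0.87314055],
       [ 0.28034693,  0.82724377, -0.48690179]]), 't': array([-0.53297453,  0.15358541,  0.63669666])}
```

View pics/top0.png

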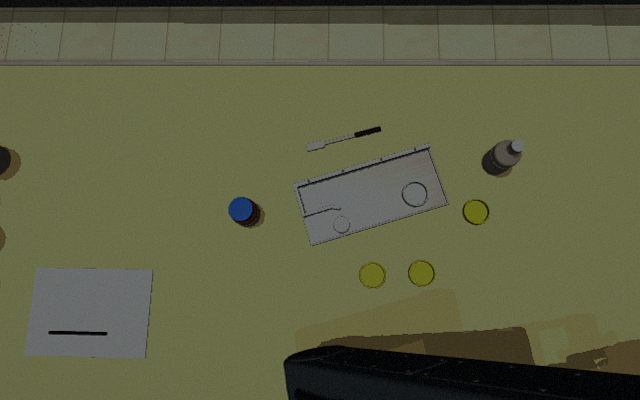

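View pics/side0.png

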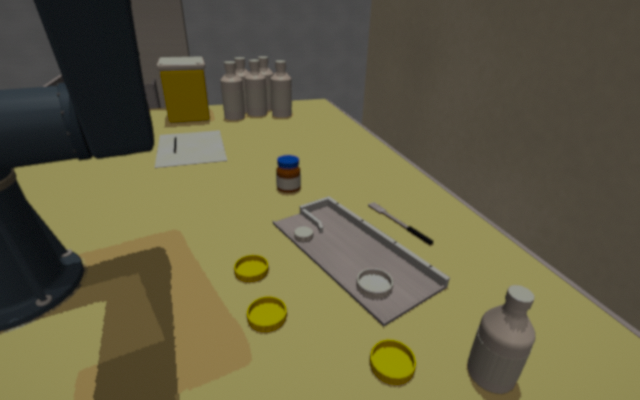

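The top view shows the tray with its corners near (295,184), (430,148), (447,204) and (312,244). The lid is at (415,194), the small cap at (342,224), and the pocket at the left end, next to the blue-capped jar. I'll enlarge this area to measure it.

```bash
cat > h.py <<'E'
import numpy as np, cv2
from station import *
def ray(n,uv,z):
    c=calibration(n);K,R,t=c['camera_matrix'],c['R'],c['t']
    d=R.T@np.linalg.inv(K)@np.array([uv[0],uv[1],1.]);o=-R.T@t
    return o+d*(z-o[2])/d[2]
def pix(n,X):
    c=calibration(n);p=c['camera_matrix']@(c['R']@np.asarray(X)+c['t']);return p[:2]/p[2]
E
python3 - <<'E'
from h import *
im=np.mean([snapshot('top').astype(float) for _ in range(4)],0).astype(np.uint8)
cv2.imwrite('pics/topavg.png',im[...,::-1])
hsv=cv2.cvtColor(im,cv2.COLOR_RGB2HSV)
m=((hsv[...,1]<70)&(hsv[...,2]>40)).astype(np.uint8)*255
m[:, :285]=0;m[:,455:]=0;m[:130]=0;m[260:]=0
cs,_=cv2.findContours(cv2.morphologyEx(m,cv2.MORPH_CLOSE,np.ones((5,5))),cv2.RETR_EXTERNAL,cv2.CHAIN_APPROX_NONE)
c=max(cs,key=cv2.contourArea);print(cv2.contourArea(c),cv2.boxPoints(cv2.minAreaRect(c)))
a=cv2.approxPolyDP(c,4,True)[:,0];print(a.tolist())
for p in a:print(p,ray('top',p,0.0).round(4),ray('top',p,.024).round(4))
cr=im[130:255,280:460];cr=cv2.resize(cr,None,fx=4.4,fy=4.4,interpolation=cv2.INTER_CUBIC)
cr=cv2.normalize(cr,None,0,255,cv2.NORM_MINMAX)
cv2.imwrite('pics/crop1.png',cr[...,::-1])
E
```

```text
9100.0 [[291.96332 183.21103]
 [430.86243 141.54129]
 [449.52295 203.74313]
 [310.62384 245.41287]]
[[429, 143], [293, 183], [311, 245], [449, 203]]
[429 143] [ 0.7343 -0.2213  0.    ] [ 0.7265 -0.2159  0.024 ]
[293 183] [0.6258 0.1277 0.    ] [0.6203 0.1252 0.024 ]
[311 245] [0.4682 0.0784 0.    ] [0.4663 0.0771 0.024 ]
[449 203] [ 0.5775 -0.2661  0.    ] [ 0.5731 -0.2597  0.024 ]
```

View pics/crop1.png

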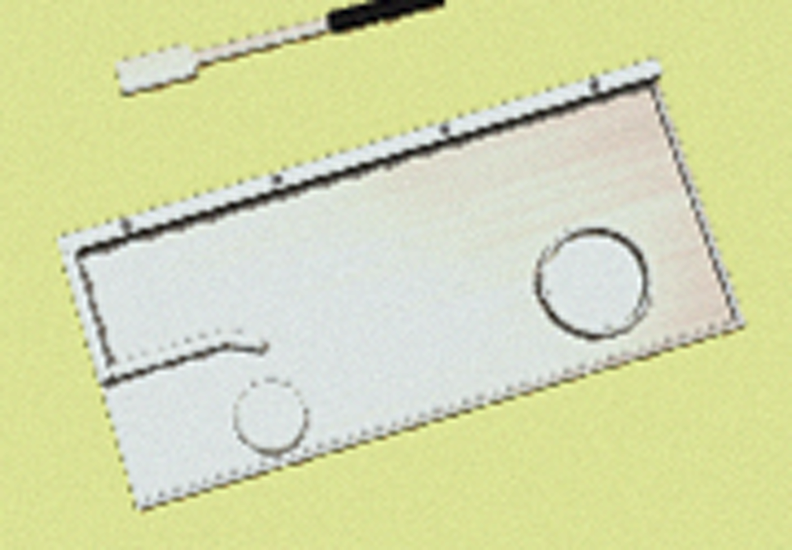

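The crop shows the rail's outer top edge running from (60,240) to (660,62), the front edge from (140,508) to (742,323), the lid ring centred at (593,283), and the cap at (271,416). Next I'll fit the tray pose and the lid.

```bash
cat >> h.py <<'E'
def lidfit(im,c0,r=20):
    # dark ring pixels -> ellipse
    g=cv2.cvtColor(im,cv2.COLOR_RGB2GRAY).astype(np.float32)
    d=cv2.medianBlur(g.astype(np.uint8),5).astype(np.float32)-g
    x,y=np.meshgrid(np.arange(640),np.arange(400));rr=np.hypot(x-c0[0],y-c0[1])
    m=(rr<16.5)&(rr>9)&(d>6)
    return cv2.fitEllipse(np.c_[x[m],y[m]].astype(np.float32)),m.sum()
E
python3 - <<'E'
from h import *
import json
from scipy.optimize import least_squares
im=cv2.imread('pics/topavg.png')[...,::-1].copy()
P=lambda c:np.array([280+(c[0]+.5)/4.4-.5,130+(c[1]+.5)/4.4-.5])
obs=[((60,240),(80,180,24)),((660,62),(80,-180,24)),((742,323),(-80,-180,9)),((140,508),(-80,180,9))]
W=np.array([ray('top',P(c),m[2]/1e3)[:2] for c,m in obs]);L=np.array([m[:2] for _,m in obs])/1e3
f=lambda p:((L@np.array([[np.cos(p[2]),np.sin(p[2])],[-np.sin(p[2]),np.cos(p[2])]])+p[:2])-W).ravel()
s=least_squares(f,[.6,-.07,.3]);p=s.x;print('tray',p.round(4),np.degrees(p[2]),'res mm',(s.fun*1e3).round(1))
json.dump(list(p),open('tray.json','w'))
R=np.array([[np.cos(p[2]),-np.sin(p[2])],[np.sin(p[2]),np.cos(p[2])]])
T=lambda w:(R.T@(np.asarray(w)[:2]-p[:2])*1e3).round(1)
e,n=lidfit(im,(414.8,194.3));print('lid ell',e,n)
for z in(.010,.02):w=ray('top',e[0],z);print(z,w.round(4),T(w))
print('cap',T(ray('top',P((271,416)),.018)),'jar cap',T(ray('top',(241,210),.085)),'bottle',T(ray('top',(516,146),.15)))
print('lip end',T(ray('top',P((240,345)),.018)),T(ray('top',P((265,348)),.018)))
# side check
si=cv2.imread('pics/side0.png');hs=cv2.cvtColor(si,cv2.COLOR_BGR2HSV)
c=si[255:315,340:410];print('side rail inner mid pix pred',pix('side',np.r_[R@[.07,0]+p[:2],.024]),
 'corners',[pix('side',np.r_[R@l+p[:2],m[2]/1e3]).round(1).tolist() for l,(_,m) in zip(L,obs)])
w=ray('side',(375,280),.02);print('lid side',T(w))
E
```

```text
tray [ 0.5963 -0.0695  0.3056] 17.510636951111806 res mm [ 1.   1.8  2.1  0.3 -1.6 -3.3 -1.5  1.3]
lid ell ((414.3410949707031, 194.1321258544922), (24.1759090423584, 25.303489685058594), 118.07978820800781) 157
0.01 [ 0.5974 -0.1784  0.01  ] [ -31.7 -104.2]
0.02 [ 0.5954 -0.1765  0.02  ] [ -33.1 -101.8]
cap [-51.7  93.4] jar cap [ 40.  310.6] bottle [ -13.7 -318.7]
lip end [-8.2 98.2] [-13.9  85.2]
side rail inner mid pix pred [373.96130473 231.64366768] corners [[327.1, 196.0], [447.5, 277.7], [380.9, 323.5], [269.9, 220.3]]
lid side [ -27.9 -109. ]
```

The tray pose is consistent to 2–3 mm (yaw 17.5°). The lid sits at about tray (-32,-103), inside its stated range. I'll shut the fingers and move above it.

>>> {"fn": "apply_moves", "kwargs": {
  "plan": [
    [0.049, -0.0245, 0, 0, 0, 0, 1],
    [0.049, -0.0245, 0, 0, 0, 0, 1],
    [0.049, -0.0245, 0, 0, 0, 0, 1],
    [0.049, -0.0245, 0, 0, 0, 0, 1],
    [0.049, -0.0245, 0, 0, 0, 0, 1],
    [0.049, -0.0245, 0, 0, 0, 0, 1],
    [0.049, -0.0245, 0, 0, 0, 0, 1],
    [0.049, -0.0245, 0, 0, 0, 0, 1]
  ],
  "force": 30
}}

```text
t: 1.3
tcp_pos: [0.5204, -0.2595, 0.2108]
tool_rot: [0.983, 0.181, 0.0, 0.0]
force: [0.9, -0.8, 0.3]
finger_gap: 0.003
gripper_force: 0.0
```

>>> {"fn": "apply_moves", "kwargs": {
  "plan": [
    [0.049, -0.0245, 0.01, 0, 0, 0.03, 1],
    [0.049, -0.0245, 0.02, 0, 0, 0.03, 1],
    [0, 0, 0.03, 0, 0, 0, 1],
    [0, 0, 0, 0, 0, 0, 1],
    [0, 0, 0, 0, 0, 0, 1]
  ]
}}

```text
t: 1.92
tcp_pos: [0.5948, -0.182, 0.1514]
tool_rot: [0.988, 0.151, 0.0, 0.0]
force: [0.1, -0.4, -1.3]
finger_gap: -0.004
gripper_force: 0.0
```

```bash
cat >> h.py <<'E'
import json
p=json.load(open('tray.json'));cc,ss=np.cos(p[2]),np.sin(p[2]);R2=np.array([[cc,-ss],[ss,cc]])
def T(w):return (R2.T@(np.asarray(w)[:2]-p[:2])*1e3).round(1)
from scipy.spatial.transform import Rotation as Ro
def tool():
    s=sense();r=Ro.from_quat(s['tool_rot']).as_matrix()
    print('t',round(s['t'],2),'tcp tray mm',T(s['tcp_pos']),'z',round(s['tcp_pos'][2]*1e3,1),'yaw err deg',round(np.degrees(np.arctan2(r[1,0],r[0,0])-p[2]),2),'tilt',r[:2,2].round(4),'F tray',(R2.T@s['force'][:2]).round(2),'Fz',round(s['force'][2],2),'gap',round(s['finger_gap'],3))
    return s,r
def wray(s,r,uv,z):
    c=calibration('wrist');M=c['mount'];d=r@M[:3,:3]@np.linalg.inv(c['camera_matrix'])@np.array([uv[0],uv[1],1.]);o=s['tcp_pos']+r@M[:3,3]
    return o+d*(z-o[2])/d[2]
E
python3 - <<'E'
from h import *
s,r=tool();im=snapshot('wrist');cv2.imwrite('pics/w1.png',cv2.normalize(im,None,0,255,cv2.NORM_MINMAX)[...,::-1])
print(calibration('wrist'))
E
```

```text
t 1.93 tcp tray mm [ -35.3 -106.8] z 151.4 yaw err deg -0.09 tilt [ 0.0008 -0.0005] F tray [-0.05 -0.43] Fz -1.32 gap -0.004
{'camera_matrix': array([[299.25805519,   0.        , 315.80432303],
       [  0.        , 299.25805519, 195.46606038],
       [  0.        ,   0.        ,   1.        ]]), 'mount': array([[-8.59937579e-05, -9.57763730e-01, -2.87556307e-01,
         7.31419303e-02],
       [ 9.99999602e-01,  1.72962141e-04, -8.75135002e-04,
        -2.57197406e-04],
       [ 8.87908918e-04, -2.87556267e-01,  9.57763334e-01,
        -1.62944979e-01],
       [ 0.00000000e+00,  0.00000000e+00,  0.00000000e+00,
         1.00000000e+00]])}
```

View pics/w1.png

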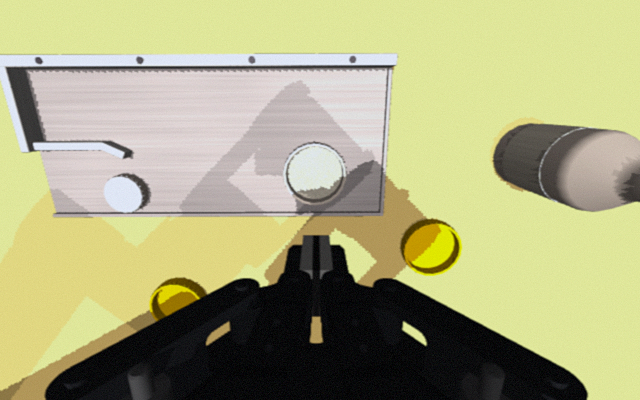

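The wrist view shows the lid rim spanning x 285–346 and y 142–201. The rail's top inner edge runs at row 67, from x 28 to 396. The end wall is at the left and the fingertips are at (316,237).

```bash
python3 - <<'E'
from h import *
s,r=tool();im=snapshot('wrist')
hs=cv2.cvtColor(im,cv2.COLOR_RGB2HSV)
t=lambda uv,z:T(wray(s,r,uv,z))
for n,uv,z in[('rim L',(285,171),.02),('rim R',(346,171),.02),('rim far',(315,142),.02),('rim near',(315,200),.02),('ctr',(315.5,171),.02),
 ('rail in L',(28,68),.024),('rail in mid',(200,67.5),.024),('rail in R',(396,66),.024),('rail out L',(2,55),.024),('rail out R',(396,54),.024),('front R',(383,215),.009),('front L',(55,215),.009),('cap',(126,193),.018),('wall in top far',(24,68),.024)]:print(n,t(uv,z))
E
```

```text
t 1.98 tcp tray mm [ -35.2 -107.3] z 152.0 yaw err deg -0.11 tilt [ 0.0019 -0.001 ] F tray [0.53 0.78] Fz 0.15 gap 0.005
rim L [-24.6 -76. ]
rim R [ -24.8 -137.3]
rim far [   4.1 -106.3]
rim near [ -55.2 -106.1]
ctr [ -24.7 -106.7]
rail in L [ 71.1 151.8]
rail in mid [71.2 -3. ]
rail in R [  72.1 -179.3]
rail out L [ 81.9 172. ]
rail out R [  82.  -178.5]
front R [ -76. -180.]
front L [-75.2 176.8]
cap [-47.9  89.1]
wall in top far [ 71.1 155.4]
```

>>> {"fn": "apply_moves", "kwargs": {
  "plan": [
    [0.008, -0.001, 0.04, 0, 0, 0, 1],
    [0, 0, 0.04, 0, 0, 0, 1],
    [0, 0, 0.035, 0, 0, 0, 1],
    [0, 0, 0, 0, 0, 0, 1],
    [0, 0, 0, 0, 0, 0, 1]
  ]
}}

```text
t: 2.65
tcp_pos: [0.6031, -0.179, 0.0375]
tool_rot: [0.988, 0.151, 0.001, 0.001]
force: [-0.2, -0.2, 0.2]
finger_gap: 0.001
gripper_force: 0.0
```

```bash
python3 - <<'E'
from h import *
s,r=tool();im=snapshot('wrist');cv2.imwrite('pics/w2.png',cv2.normalize(im,None,0,255,cv2.NORM_MINMAX)[...,::-1])
E
```

```text
t 2.65 tcp tray mm [ -26.5 -106.5] z 37.5 yaw err deg -0.09 tilt [ 0.0029 -0.0014] F tray [-0.24 -0.11] Fz 0.17 gap 0.001
```

View pics/w2.png

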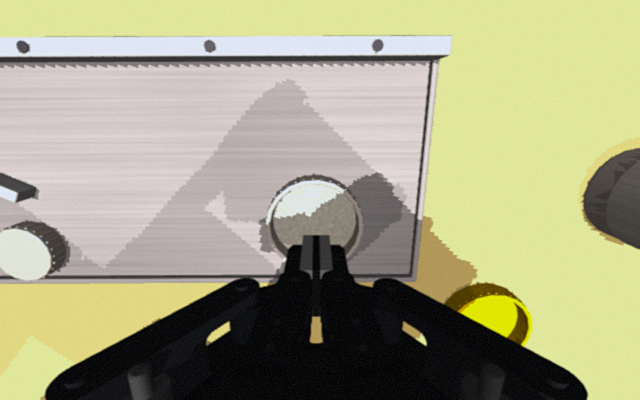

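The rim now spans columns 266–362 with its far edge at row 178. The tips are at (316,237), inside the ring's outline. I'll check the ray positions.

```bash
python3 - <<'E'
from h import *
s,r=tool();t=lambda uv,z:T(wray(s,r,uv,z))
for n,uv,z in[('rim L',(266,222),.02),('rim R',(362,222),.02),('rim far',(314,177),.02),('tip far edge',(316,236),.0375),('tipL',(303,237),.0375),('tipR',(331,237),.0375),('rail in R',(450,56),.024),('rail in',(100,58),.024),('rail out',(300,37),.024)]:print(n,t(uv,z))
E
```

```text
t 2.7 tcp tray mm [ -26.2 -106.6] z 38.0 yaw err deg -0.08 tilt [ 0.0037 -0.0018] F tray [-0.61  0.02] Fz 0.7 gap 0.004
rim L [-25.2 -74. ]
rim R [ -25.3 -136.2]
rim far [   4.6 -105.2]
tip far edge [ -27.2 -106.3]
tipL [-27.9 -98.6]
tipR [ -27.9 -115.3]
rail in R [  72.7 -179.2]
rail in [71.9 10.7]
rail out [ 82.1 -98. ]
```

>>> {"fn": "apply_moves", "kwargs": {
  "plan": [
    [0, -0.001, 0.012, 0, 0, 0, 1],
    [0, 0, 0.012, 0, 0, 0, 1],
    [0, 0, 0, 0, 0, 0, 1],
    [0, 0, 0, 0, 0, 0, 1]
  ]
}}

```text
t: 3.2
tcp_pos: [0.6015, -0.1769, 0.0115]
tool_rot: [0.988, 0.152, -0.0, -0.0]
force: [0.5, -0.2, 0.2]
finger_gap: -0.001
gripper_force: 0.0
```

```bash
python3 -c "
from h import *
tool()"
```

```text
t 3.2 tcp tray mm [ -27.3 -104. ] z 11.5 yaw err deg -0.04 tilt [-0.0003  0.0001] F tray [ 0.44 -0.37] Fz 0.25 gap -0.001
```

>>> {"fn": "apply_moves", "kwargs": {
  "plan": [
    [0.008, 0, 0, 0, 0, 0, 1],
    [0.01, 0, 0, 0, 0, 0, 1],
    [0.01, 0, 0, 0, 0, 0, 1],
    [0.01, 0, 0, 0, 0, 0, 1],
    [0.01, 0, 0, 0, 0, 0, 1],
    [0.01, 0, 0, 0, 0, 0, 1],
    [0.01, 0, 0, 0, 0, 0, 1],
    [0.006, 0, 0, 0, 0, 0, 1]
  ]
}}

```text
t: 4.2
tcp_pos: [0.6729, -0.1545, 0.0117]
tool_rot: [0.988, 0.152, 0.0, 0.0]
force: [-0.0, -0.2, 0.3]
finger_gap: -0.003
gripper_force: 0.0
```

>>> {"fn": "apply_moves", "kwargs": {
  "plan": [
    [0.002, 0, 0, 0, 0, 0, 1],
    [0.002, 0, 0, 0, 0, 0, 1],
    [0, 0, 0, 0, 0, 0, 1]
  ]
}}

```text
t: 4.58
tcp_pos: [0.6759, -0.1536, 0.0117]
tool_rot: [0.988, 0.152, -0.0, -0.0]
force: [-0.1, -0.2, -0.5]
finger_gap: -0.0
gripper_force: 0.0
```

```bash
python3 - <<'E'
from h import *
s,r=tool();im=snapshot('wrist');cv2.imwrite('pics/w3.png',cv2.normalize(im,None,0,255,cv2.NORM_MINMAX)[...,::-1])
E
```

```text
t 4.58 tcp tray mm [  50.6 -104.2] z 11.7 yaw err deg -0.06 tilt [-0.0002  0.    ] F tray [-0.15 -0.21] Fz -0.48 gap -0.0
```

View pics/w3.png

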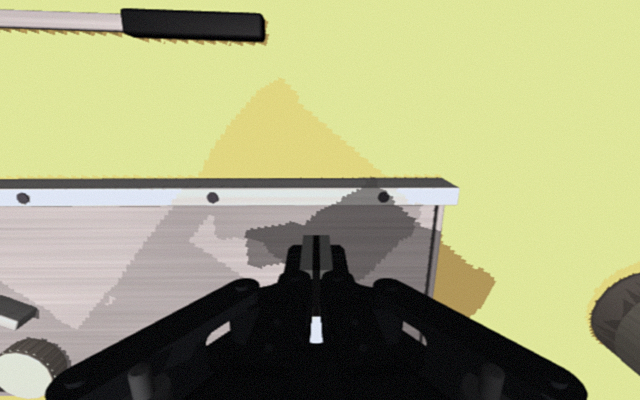

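The lid isn't visible around the tips at (316,237), where I expected it. I'll check from the other cameras.

```bash
python3 - <<'E'
from h import *
a=snapshot('top')[120:260,260:500];b=snapshot('side')[170:370,240:500]
a=cv2.resize(a,(600,350),interpolation=cv2.INTER_CUBIC);b=cv2.resize(b,(780,600)[0:2],interpolation=cv2.INTER_CUBIC)
n=lambda i:cv2.normalize(i,None,0,255,cv2.NORM_MINMAX)
b=cv2.resize(b,(325,250));a=cv2.resize(a,(429,250))
o=np.hstack([n(a),n(b)]);cv2.imwrite('pics/ts.png',o[...,::-1])
E
```

```text
(no output)
```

View pics/ts.png

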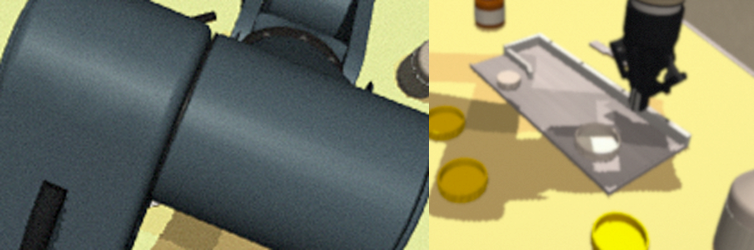

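The side view shows the lid still at its start (about side pixel (375,280)), so the fingers passed over it. The real fingertip must be higher than the stated TCP. I'll measure where the tip is in the side view.

```bash
python3 - <<'E'
from h import *
s,r=tool();im=snapshot('side');g=im.max(2)
for z in(0,.01,.02,.027,.035,.06):print(z,pix('side',s['tcp_pos']+[0,0,z]).round(1))
u,v=pix('side',s['tcp_pos']).astype(int);print('rows',v-30,'cols',u-14)
for y in range(v-30,v+14,2):print(y,' '.join('%3d'%x for x in g[y,u-16:u+17:2]))
E
```

```text
t 4.72 tcp tray mm [  50.5 -104.2] z 11.7 yaw err deg -0.06 tilt [-0.0003  0.0001] F tray [ 0.31 -0.53] Fz -0.47 gap 0.001
0 [403.3 266.2]
0.01 [404. 262.]
0.02 [404.8 257.8]
0.027 [405.3 254.8]
0.035 [405.9 251.3]
0.06 [407.8 240.2]
rows 236 cols 389
236 161 162 163 167 167 164 123  29  13  14  13  11  13  11  11  12  12
238 141 151 156 160 167 167 140  51  12  12  17  11  12  13   9  13  12
240  92 125 145 148 149 160 158  82  25  20  14  11  12  13  12  13  13
242  73  82 107 121 111 147 152  80  48  36  15  14  12  12  12  12  12
244  71  70  74  88 116 144 136  65  47  36  39  20  11   9  14  15  16
246  71  71  72  72  81 109 113  53  47  40  56  36  14  12  15  33  64
248  91  77  71  72  72  74  67  42  44  47  58  34  14  14  40 110 137
250 115 107  81  72  70  69  53  44  41  50  57  27  10  15  58 144 161
252 119 118 109  93  75  70  60  48  37  53  54  22  14  16  77 150 162
254 119 120 120 116 100  78  66  54  38  55  51  19  14  20  94 155 162
256 120 120 121 121 118 102  81  57  41  58  45  17  16  50 121 153 159
258 103 101 114 121 121 120 113  90  61  60  50  32  46  69 115 141 149
260  80  69  86 105 118 123 121 118 106  84  67  64  69  73  78 100 112
262  80  68  68  72  87 106 118 122 120 111  91  75  72  72  73  75  76
264  80  69  66  65  68  72  89 114 122 120 116 101  83  71  71  72  73
266  89  70  68  67  67  67  69  87 113 116 114 114 109  93  75  71  72
268 111  73  66  67  67  66  67  68  77  79  80  87  97  95  82  71  72
270  93  81  71  66  66  68  67  67  67  66  67  67  68  69  71  67  69
272  97  89  77  69  68  68  67  68  66  65  67  66  67  67  67  66  65
274 103 101  85  73  69  69  68  68  69  67  67  65  66  65  66  67  66
276  80  92  86  71  68  67  68  69  67  67  67  66  66  66  67  67  66
278  80  76  92  75  69  68  67  68  69  68  67  67  67  66  65  65  67
```

>>> {"fn": "apply_moves", "kwargs": {
  "plan": [
    [-0.01, 0, 0.004, 0, 0, 0, 1],
    [-0.01, 0, 0.004, 0, 0, 0, 1],
    [0, 0, 0.002, 0, 0, 0, 1],
    [0, 0, 0, 0, 0, 0, 1]
  ]
}}

```text
t: 5.28
tcp_pos: [0.6568, -0.1597, 0.0015]
tool_rot: [0.988, 0.152, -0.0, -0.0]
force: [0.5, -0.1, 0.6]
finger_gap: 0.001
gripper_force: 0.0
```

```bash
python3 - <<'E'
from h import *
s,r=tool();im=snapshot('side');g=im.max(2)
for z in(0,.01,.02,.03):print(z,pix('side',s['tcp_pos']+[0,0,z]).round(1))
u,v=pix('side',s['tcp_pos']).astype(int);print('cols',u-10,u+16)
for y in range(v-20,v+10,1):print(y,' '.join('%3d'%x for x in g[y,u-10:u+16:2]))
E
```

```text
t 5.28 tcp tray mm [  30.5 -104.2] z 1.5 yaw err deg -0.07 tilt [-0.0002  0.0002] F tray [ 0.48 -0.3 ] Fz 0.6 gap 0.001
0 [395.2 274.3]
0.01 [395.9 270.1]
0.02 [396.6 265.9]
0.03 [397.2 261.7]
cols 385 411
254 119 120 121  99  45  43  47  52  23  11  11  15  18
255 120 122 120  96  47  42  50  56  27  13  11  14  26
256 121 120 120  91  49  38  51  56  26   9  14  18  43
257 119 121 119  84  47  39  52  55  22  15  14  25  57
258 120 121 117  78  49  38  53  53  18  12  17  32  66
259 120 120 118  78  50  40  55  50  17  15  15  37  68
260 121 120 118  85  51  41  57  50  16  16  13  42  69
261 121 121 119  96  56  40  58  49  18  14  15  45  71
262 117 120 120 104  59  41  58  47  15  13  18  55  73
263 106 118 121 106  57  42  58  43  15  17  29  72  84
264  86 107 118 108  62  42  57  37  13  20  48  94 101
265  74  89 106 111  73  46  59  38  19  40  76 111 115
266  68  75  91 109  86  58  61  45  41  72 102 120 120
267  67  69  75  95  92  79  69  63  73 100 117 123 121
268  68  67  70  77  86  96  82  85 101 115 121 124 122
269  69  67  67  69  75  96  97 100 111 118 121 122 123
270  77  69  68  69  70  85  93  95 104 114 116 119 122
271  84  71  69  67  68  73  79  79  88  99 100 112 116
272  88  76  71  68  68  70  70  71  75  78  80  95 101
273  85  80  73  69  68  68  68  68  70  69  69  76  81
274  81  81  78  69  69  68  69  68  68  68  68  68  70
275  81  79  79  72  68  68  68  69  68  68  67  67  67
276  81  76  78  75  69  67  68  70  68  66  69  67  67
277  82  74  73  77  70  69  68  68  68  69  68  69  68
278  85  74  69  75  70  69  68  69  68  68  69  68  69
279  88  78  68  75  72  69  68  68  68  69  69  67  68
280  91  83  67  73  73  69  70  70  67  68  70  68  68
281  92  87  69  72  75  68  69  69  69  68  69  68  68
282  91  88  73  74  77  69  68  68  69  67  69  69  68
283  91  89  80  83  81  69  69  68  69  69  68  69  70
```

>>> {"fn": "apply_moves", "kwargs": {
  "plan": [
    [0, 0, 0.004, 0, 0, 0, 1],
    [0, 0, 0.004, 0, 0, 0, 1],
    [0, 0, 0.003, 0, 0, 0, 1],
    [0, 0, 0, 0, 0, 0, 1]
  ]
}}

```text
t: 5.82
tcp_pos: [0.6566, -0.1594, -0.0098]
tool_rot: [0.988, 0.152, -0.0, -0.0]
force: [-0.2, 0.7, -0.2]
finger_gap: 0.002
gripper_force: 0.0
```

>>> {"fn": "apply_moves", "kwargs": {
  "plan": [
    [0, 0, 0.002, 0, 0, 0, 1],
    [0, 0, 0, 0, 0, 0, 1]
  ]
}}

```text
t: 6.08
tcp_pos: [0.6568, -0.1595, -0.0114]
tool_rot: [0.988, 0.152, -0.0, -0.0]
force: [-0.2, 0.3, 0.0]
finger_gap: -0.0
gripper_force: 0.0
```

>>> {"fn": "apply_moves", "kwargs": {
  "plan": [
    [0, 0, 0.002, 0, 0, 0, 1],
    [0, 0, 0, 0, 0, 0, 1]
  ]
}}

```text
t: 6.32
tcp_pos: [0.6568, -0.1595, -0.0134]
tool_rot: [0.988, 0.152, -0.0, -0.0]
force: [-0.1, -0.1, -0.0]
finger_gap: 0.0
gripper_force: 0.0
```

```bash
python3 - <<'E'
from h import *
s,r=tool();im=snapshot('side');g=im.max(2)
for z in(0,.01,.02,.03):print(z,pix('side',s['tcp_pos']+[0,0,z]).round(1))
u,v=pix('side',s['tcp_pos']+[0,0,.02]).astype(int);print('cols',u-10,u+16)
for y in range(v-6,v+10,1):print(y,' '.join('%3d'%x for x in g[y,u-10:u+16:2]))
E
```

```text
t 6.33 tcp tray mm [  30.6 -104.1] z -13.4 yaw err deg -0.05 tilt [-0.0002  0.0001] F tray [-0.14 -0.09] Fz -0.03 gap 0.0
0 [394.2 280.3]
0.01 [394.9 276.2]
0.02 [395.5 272.1]
0.03 [396.2 267.9]
cols 385 411
266  68  68  62  48  45  46  58  32  14  13  40 107 120
267  67  68  64  54  42  48  57  32  15  16  44 110 122
268  68  68  67  58  41  50  56  29  14  13  50 112 124
269  70  68  67  58  39  51  56  25  16  15  57 114 122
270  75  69  67  59  37  54  54  23  11  21  66 111 117
271  80  71  68  60  40  55  52  19  18  32  68  97 101
272  85  75  70  64  47  56  55  27  32  49  68  78  81
273  84  79  74  67  57  60  59  42  48  60  65  68  69
274  82  81  78  71  65  63  64  57  61  67  68  67  67
275  81  79  80  71  66  66  66  66  67  68  68  67  68
276  80  75  78  76  70  68  68  68  69  68  68  68  66
277  83  74  74  76  70  69  69  68  69  68  68  67  68
278  85  74  71  77  71  70  68  69  68  68  68  67  66
279  89  77  68  75  72  69  70  69  69  69  69  67  67
280  91  81  67  72  74  69  69  67  68  69  68  68  69
281  92  86  71  71  75  69  70  69  69  68  69  69  68
```

>>> {"fn": "apply_moves", "kwargs": {
  "plan": [
    [0, 0, 0.0015, 0, 0, 0, 1],
    [0, 0, 0, 0, 0, 0, 1]
  ]
}}

```text
t: 6.62
tcp_pos: [0.6568, -0.1595, -0.0149]
tool_rot: [0.988, 0.152, -0.0, -0.0]
force: [0.5, 0.0, -0.5]
finger_gap: 0.0
gripper_force: 0.0
```

>>> {"fn": "apply_moves", "kwargs": {
  "plan": [
    [0, 0, 0.0015, 0, 0, 0, 1],
    [0, 0, 0, 0, 0, 0, 1]
  ]
}}

```text
t: 6.88
tcp_pos: [0.6569, -0.1596, -0.0164]
tool_rot: [0.988, 0.152, -0.0, -0.0]
force: [-0.1, 0.4, -0.3]
finger_gap: 0.002
gripper_force: 0.0
```

>>> {"fn": "apply_moves", "kwargs": {
  "plan": [
    [0, 0, 0.0015, 0, 0, 0, 1],
    [0, 0, 0, 0, 0, 0, 1]
  ]
}}

```text
t: 7.12
tcp_pos: [0.657, -0.1596, -0.0164]
tool_rot: [0.988, 0.152, 0.0, 0.0]
force: [-1.2, 1.0, 6.3]
finger_gap: 0.0
gripper_force: 3.3
```

>>> {"fn": "apply_moves", "kwargs": {
  "plan": [
    [0, 0, 0.001, 0, 0, 0, 1],
    [0, 0, 0, 0, 0, 0, 1]
  ]
}}

```text
t: 7.38
tcp_pos: [0.657, -0.1596, -0.0165]
tool_rot: [0.988, 0.152, 0.0, 0.0]
force: [-3.5, 1.1, 11.4]
finger_gap: -0.0
gripper_force: 5.7
```

Contact was at TCP z = -16.5 mm, and the floor is at +4 mm. So the real tip is 20.5 mm above the reported TCP, which agrees with both camera views. I'll rise, return over the lid and lower until the tip is at about 11 mm.

>>> {"fn": "apply_moves", "kwargs": {
  "plan": [
    [0, 0, -0.03, 0, 0, 0, 1],
    [0, 0, 0, 0, 0, 0, 1],
    [-0.029, 0.0005, 0, 0, 0, 0, 1],
    [-0.0285, 0.0005, 0, 0, 0, 0, 1],
    [0, 0, 0, 0, 0, 0, 1],
    [0, 0, 0, 0, 0, 0, 1]
  ]
}}

```text
t: 8.12
tcp_pos: [0.6031, -0.1779, 0.0108]
tool_rot: [0.988, 0.152, 0.0, 0.0]
force: [0.8, -0.3, 0.4]
finger_gap: -0.003
gripper_force: 0.0
```

```bash
python3 - <<'E'
from h import *
s,r=tool();im=snapshot('wrist');cv2.imwrite('pics/w4.png',cv2.normalize(im,None,0,255,cv2.NORM_MINMAX)[...,::-1])
E
```

```text
t 8.12 tcp tray mm [ -26.1 -105.5] z 10.8 yaw err deg -0.07 tilt [ 0.0008 -0.0001] F tray [ 0.68 -0.56] Fz 0.45 gap -0.003
```

View pics/w4.png

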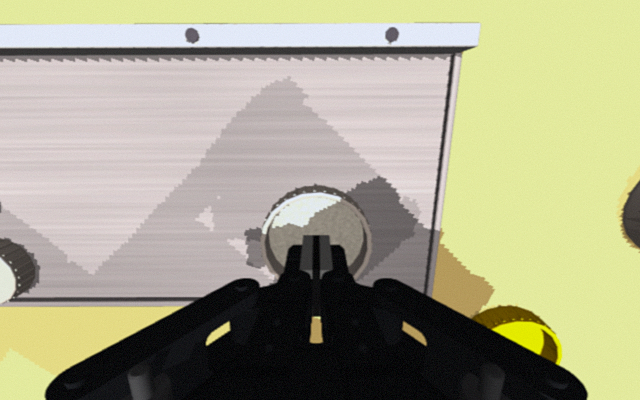

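The rim spans columns 261–372, with the tips centred at column 316 and inside it. I'll lower into the dish.

>>> {"fn": "apply_moves", "kwargs": {
  "plan": [
    [0, 0, 0.01, 0, 0, 0, 1],
    [0, 0, 0.01, 0, 0, 0, 1],
    [0, 0, 0, 0, 0, 0, 1],
    [0, 0, 0, 0, 0, 0, 1]
  ]
}}

```text
t: 8.68
tcp_pos: [0.6024, -0.1777, -0.0091]
tool_rot: [0.988, 0.152, -0.0, -0.0]
force: [0.1, -0.2, -0.1]
finger_gap: -0.001
gripper_force: 0.0
```

```bash
python3 -c "
from h import *
tool()"
```

```text
t 8.68 tcp tray mm [ -26.7 -105. ] z -9.1 yaw err deg -0.04 tilt [-0.0003  0.0002] F tray [ 0.04 -0.23] Fz -0.06 gap -0.001
```

>>> {"fn": "apply_moves", "kwargs": {
  "plan": [
    [0.006, 0, 0, 0, 0, 0, 1],
    [0.01, 0, 0, 0, 0, 0, 1],
    [0.01, 0, 0, 0, 0, 0, 1],
    [0.01, 0, 0, 0, 0, 0, 1],
    [0.01, 0, 0, 0, 0, 0, 1],
    [0.01, 0, 0, 0, 0, 0, 1],
    [0.01, 0, 0, 0, 0, 0, 1],
    [0.008, 0, 0, 0, 0, 0, 1]
  ]
}}

```text
t: 9.68
tcp_pos: [0.6736, -0.1553, -0.0089]
tool_rot: [0.988, 0.152, 0.0, 0.0]
force: [-0.5, -0.7, 0.7]
finger_gap: 0.002
gripper_force: 0.1
```

>>> {"fn": "apply_moves", "kwargs": {
  "plan": [
    [0.003, 0, 0, 0, 0, 0, 1],
    [0.002, 0, 0, 0, 0, 0, 1],
    [0, 0, 0, 0, 0, 0, 1]
  ]
}}

```text
t: 10.05
tcp_pos: [0.6776, -0.1541, -0.0088]
tool_rot: [0.988, 0.152, -0.0, -0.0]
force: [-0.1, 0.2, 0.4]
finger_gap: -0.0
gripper_force: 0.0
```

```bash
python3 - <<'E'
from h import *
s,r=tool();im=snapshot('wrist');cv2.imwrite('pics/w5.png',cv2.normalize(im,None,0,255,cv2.NORM_MINMAX)[...,::-1])
E
```

```text
t 10.05 tcp tray mm [  52.1 -105.2] z -8.8 yaw err deg -0.05 tilt [-0.0001  0.    ] F tray [-0.02  0.2 ] Fz 0.38 gap -0.0
```

View pics/w5.png

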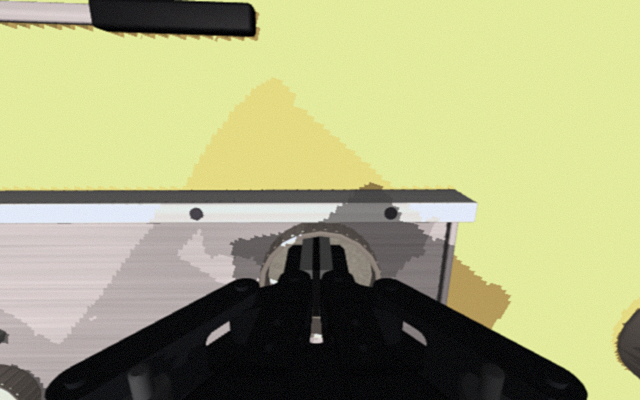

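The lid (columns 260–382) is now moving with the tips, and a few millimetres remain to the rail at row 222. I'll creep on until the force rises.

>>> {"fn": "apply_moves", "kwargs": {
  "plan": [
    [0.002, 0, 0, 0, 0, 0, 1],
    [0.002, 0, 0, 0, 0, 0, 1],
    [0, 0, 0, 0, 0, 0, 1]
  ]
}}

```text
t: 10.48
tcp_pos: [0.6818, -0.1529, -0.0087]
tool_rot: [0.988, 0.152, 0.0, 0.0]
force: [-0.1, -0.7, 0.0]
finger_gap: -0.001
gripper_force: 0.0
```

>>> {"fn": "apply_moves", "kwargs": {
  "plan": [
    [0.0015, 0, 0, 0, 0, 0, 1],
    [0, 0, 0, 0, 0, 0, 1]
  ]
}}

```text
t: 10.72
tcp_pos: [0.6831, -0.1524, -0.0088]
tool_rot: [0.988, 0.152, 0.0, 0.0]
force: [-0.2, -1.1, 0.6]
finger_gap: 0.003
gripper_force: 0.0
```

```bash
python3 -c "
from h import *
tool()"
```

```text
t 10.72 tcp tray mm [  57.9 -105.2] z -8.8 yaw err deg -0.04 tilt [ 0.0002 -0.    ] F tray [-0.56 -1.02] Fz 0.63 gap 0.003
```

>>> {"fn": "apply_moves", "kwargs": {
  "plan": [
    [0.0015, 0, 0, 0, 0, 0, 1],
    [0, 0, 0, 0, 0, 0, 1]
  ]
}}

```text
t: 10.98
tcp_pos: [0.6839, -0.152, -0.0088]
tool_rot: [0.988, 0.152, -0.001, -0.0]
force: [-1.9, -1.0, 1.4]
finger_gap: 0.003
gripper_force: 1.0
```

>>> {"fn": "apply_moves", "kwargs": {
  "plan": [
    [0.001, 0, 0, 0, 0, 0, 1],
    [0, 0, 0, 0, 0, 0, 1]
  ]
}}

```text
t: 11.22
tcp_pos: [0.684, -0.152, -0.0088]
tool_rot: [0.988, 0.152, -0.001, -0.0]
force: [-4.4, -1.4, 3.7]
finger_gap: 0.002
gripper_force: 2.6
```

```bash
python3 -c "
from h import *
tool()"
```

```text
t 11.22 tcp tray mm [  58.8 -105.1] z -8.8 yaw err deg -0.03 tilt [-0.003  -0.0001] F tray [-4.6  0. ] Fz 3.67 gap 0.002
```

```bash
python3 - <<'E'
from h import *
s,r=tool();im=snapshot('wrist');g=im.max(2)
for c in (260,290,300,316,335,345):print(c,' '.join(f'{y}:{g[y,c]}' for y in range(236,276,2)))
for row in(240,246,252,258,264,270,276,284):print(row,' '.join('%d'%x for x in g[row,236:290:3]),'|',' '.join('%d'%x for x in g[row,345:400:3]))
for v in(244,248,252,256):print(v,T(wray(s,r,(316,v),.024)),T(wray(s,r,(316,v),.02)))
E
```

```text
t 11.22 tcp tray mm [  58.8 -105.1] z -8.8 yaw err deg -0.03 tilt [-0.003  -0.0001] F tray [-4.6  0. ] Fz 3.67 gap 0.002
260 236:142 238:87 240:74 242:79 244:76 246:74 248:73 250:74 252:78 254:72 256:72 258:75 260:73 262:75 264:75 266:92 268:91 270:81 272:77 274:95
290 236:86 238:75 240:183 242:147 244:128 246:83 248:16 250:7 252:7 254:15 256:10 258:7 260:8 262:5 264:6 266:11 268:11 270:7 272:10 274:6
300 236:158 238:102 240:105 242:109 244:76 246:9 248:8 250:14 252:8 254:19 256:19 258:26 260:28 262:28 264:32 266:34 268:37 270:16 272:10 274:4
316 236:92 238:12 240:4 242:6 244:4 246:5 248:9 250:9 252:0 254:5 256:6 258:4 260:10 262:5 264:6 266:13 268:6 270:14 272:11 274:12
335 236:104 238:104 240:113 242:113 244:80 246:7 248:8 250:10 252:2 254:18 256:10 258:6 260:7 262:7 264:8 266:9 268:8 270:7 272:5 274:11
345 236:79 238:114 240:107 242:102 244:101 246:108 248:107 250:94 252:91 254:71 256:47 258:31 260:16 262:12 264:4 266:3 268:16 270:8 272:12 274:9
240 125 73 71 89 73 73 72 76 74 76 73 73 75 71 56 56 71 101 | 107 109 108 66 77 52 62 74 76 78 79 78 76 76 75 74 79 77 76
246 76 72 75 77
[... 303 characters left out ...]
| 31 111 106 105 107 107 105 102 105 108 59 77 74 74 71 74 73 73 74
264 89 93 94 94 95 97 96 95 75 90 102 103 105 107 111 112 94 3 | 4 108 109 112 105 106 106 102 98 101 105 87 74 71 77 72 72 73 76
270 92 94 91 90 90 93 91 95 81 104 102 89 109 106 103 103 45 5 | 8 60 113 110 105 103 109 106 113 56 104 105 70 73 73 74 73 74 89
276 117 98 99 99 100 97 95 91 96 107 54 103 111 106 103 8 8 8 | 2 10 6 104 108 112 107 105 103 78 57 107 90 79 77 79 99 97 96
284 9 8 7 11 5 7 5 5 90 103 50 80 84 18 5 10 7 11 | 7 7 11 9 10 69 95 108 112 39 10 9 12 8 14 5 8 11 3
244 [  68.8 -104.8] [  66.8 -104.8]
248 [  66.7 -104.8] [  64.7 -104.8]
252 [  64.6 -104.8] [  62.5 -104.8]
256 [  62.4 -104.8] [  60.3 -104.8]
```

```bash
cat >> h.py <<'E'
def circ(P):
    P=np.array(P);A=np.c_[2*P,np.ones(len(P))];q=np.linalg.lstsq(A,(P**2).sum(1),rcond=None)[0]
    return q[:2].round(1),round(float(np.sqrt(q[2]+q[0]**2+q[1]**2)),1)
E
python3 - <<'E'
from h import *
s,r=tool()
pts=[(280,240),(273,246),(269,252),(266,258),(262,264),(358,240),(364,246),(370,252),(375,258),(378,264)]
for z in(.02,.016):print(circ([T(wray(s,r,p,z)) for p in pts]))
print([T(wray(s,r,(c,236),.024)) for c in(200,440)])
g=snapshot('wrist').max(2)
for c in(180,220,420):print(c,' '.join(f'{y}:{g[y,c]}' for y in range(205,250,2)))
E
```

```text
t 11.28 tcp tray mm [  58.8 -105.1] z -8.8 yaw err deg -0.03 tilt [-0.003  -0.0001] F tray [-5.52 -1.1 ] Fz 3.58 gap -0.002
(array([  44.1, -106.6]), 31.2)
(array([  41.5, -106.7]), 32.2)
[array([ 72.9, -49.9]), array([  72.9, -163.4])]
180 205:61 207:63 209:59 211:63 213:59 215:57 217:137 219:174 221:175 223:175 225:175 227:171 229:169 231:171 233:172 235:151 237:132 239:132 241:132 243:135 245:133 247:134 249:133
220 205:62 207:64 209:64 211:64 213:60 215:56 217:141 219:176 221:176 223:178 225:174 227:170 229:169 231:170 233:174 235:148 237:135 239:133 241:134 243:136 245:132 247:137 249:132
420 205:64 207:61 209:64 211:60 213:61 215:67 217:155 219:171 221:172 223:171 225:172 227:171 229:170 231:166 233:95 235:76 237:77 239:75 241:76 243:76 245:75 247:72 249:75
```

The lid's fitted centre is at x ≈ 41.5–44 and the rail face at ≈ 73.5, so it is touching the rail. Next I'll shift the tips towards the lid's +y side and slide it along the rail.

>>> {"fn": "apply_moves", "kwargs": {
  "plan": [
    [-0.004, -0.004, 0, 0, 0, 0, 1],
    [-0.004, -0.006, 0, 0, 0, 0, 1],
    [-0.0015, -0.005, 0, 0, 0, 0, 1],
    [0, -0.005, 0, 0, 0, 0, 1],
    [0, -0.01, 0, 0, 0, 0, 1],
    [0, -0.01, 0, 0, 0, 0, 1],
    [0, 0, 0, 0, 0, 0, 1]
  ]
}}

```text
t: 12.2
tcp_pos: [0.6638, -0.115, -0.0089]
tool_rot: [0.988, 0.152, -0.0, -0.0]
force: [-0.3, 0.3, -0.9]
finger_gap: 0.001
gripper_force: 0.0
```

```bash
cat > rim.py <<'E'
from h import *
def run():
    s,r=tool();im=snapshot('wrist');g=im.max(2).astype(int)
    # boundary of the lid rim (dark edge line) left/right of the fingers
    for row in range(240,284,5):print(row,'|',' '.join('%d'%x for x in g[row,200:292:3]),'|',' '.join('%d'%x for x in g[row,345:420:3]))
    print('rail col120',' '.join(f'{y}:{g[y,120]}' for y in range(216,276,3)))
    return s,r
E
python3 -c "
from rim import *
run()"
```

```text
t 12.2 tcp tray mm [ 50.7 -63.7] z -8.9 yaw err deg 0.03 tilt [-0.0008  0.0005] F tray [-0.17  0.41] Fz -0.91 gap 0.001
240 | 163 148 141 141 140 141 140 141 143 139 141 140 132 90 77 73 75 77 75 75 75 78 77 76 78 81 75 78 69 67 170 | 106 110 113 108 110 116 108 105 111 110 111 110 104 108 109 69 78 80 76 80 75 77 76 77 77
245 | 165 147 143 140 142 146 142 142 140 143 143 79 75 77 79 79 74 77 75 75 78 76 78 76 77 78 79 62 83 182 174 | 108 112 110 107 109 113 111 108 114 112 108 114 106 101 100 112 63 75 80 78 76 77 75 77 76
250 | 160 160 140 139 140 138 137 140 139 139 121 79 74 74 75 77 73 75 73 74 73 77 75 76 75 77 74 55 109 82 9 | 95 111 114 106 113 111 108 112 110 110 114 107 110 108 75 103 109 75 78 75 80 77 76 78 76
255 | 162 161 165 160 139 143 138 149 155 144 134 103 88 82 73 77 75 75 72 76 73 74 76 75 74 72 60 105 107 43 14 | 57 115 108 110 111 110 113 110 114 112 106 112 109 112 105 45 112 108 68 73 76 74 74 74 75
260 | 159 160 160 159 161 162 162 159 162 162 158 111 94 100 96 98 99 95 94 74 75 78 75 73 78 72 92 109 71 16 9 | 17 110 110 112 112 112 99 112 105 113 106 110 11
[... 324 characters left out ...]
 96 97 96 76 74 73 68 106 96 21 10 7 | 11 56 108 112 109 111 109 107 109 104 111 112 104 107 81 49 43 106 105 94 95 98 95 93 95
275 | 142 141 142 142 140 140 140 163 163 161 160 168 102 96 97 100 96 95 100 98 96 96 99 93 76 74 109 17 6 8 10 | 8 6 20 109 111 103 105 110 110 112 105 102 109 105 54 45 46 102 110 101 100 102 99 102 100
280 | 145 144 147 145 147 146 146 147 142 146 169 118 22 5 4 7 8 11 17 100 167 164 157 123 163 161 31 10 4 7 16 | 8 15 6 50 109 107 105 104 104 104 72 12 10 8 4 4 8 27 90 102 103 102 100 100 104
rail col120 216:191 219:178 222:165 225:165 228:166 231:166 234:158 237:160 240:165 243:157 246:165 249:164 252:160 255:160 258:163 261:165 264:166 267:159 270:161 273:165
```

```bash
python3 - <<'E'
from h import *
s,r=tool()
pts=[(285,240),(281,246),(281,250),(278,255),(276,262),(275,270),(274,276),(390,240),(393,245),(396,250),(399,255),(401,262),(403,268)]
for z in(.02,.016):print(circ([T(wray(s,r,p,z)) for p in pts]))
g=snapshot('wrist').max(2)
for c in(60,200,440):print(c,' '.join(f'{y}:{g[y,c]}' for y in range(185,225,2)))
for v in(213,216,219):print(v,T(wray(s,r,(200,v),.024)))
E
```

```text
t 12.25 tcp tray mm [ 50.9 -64.4] z -8.8 yaw err deg 0.01 tilt [-0.0001  0.0001] F tray [0.81 0.4 ] Fz 0.28 gap -0.002
(array([ 40.9, -75.3]), 32.4)
(array([ 38.3, -75.6]), 33.4)
60 185:176 187:165 189:54 191:65 193:60 195:66 197:62 199:62 201:152 203:191 205:192 207:165 209:133 211:135 213:160 215:196 217:193 219:182 221:160 223:164
200 185:174 187:137 189:55 191:61 193:63 195:63 197:61 199:57 201:155 203:176 205:178 207:178 209:175 211:175 213:177 215:174 217:176 219:164 221:140 223:142
440 185:178 187:95 189:59 191:66 193:65 195:63 197:61 199:78 201:162 203:193 205:193 207:192 209:192 211:191 213:191 215:173 217:178 219:146 221:154 223:165
213 [ 76.5 -10.5]
216 [ 75.  -10.4]
219 [ 73.5 -10.2]
```

The lid is on the rail at (40.9,-75.3), where a rail face at 73.2 gives 41. It is following the tips, so I'll keep sliding.

>>> {"fn": "apply_moves", "kwargs": {
  "plan": [
    [0, -0.01, 0, 0, 0, 0, 1],
    [0, -0.01, 0, 0, 0, 0, 1],
    [0, -0.01, 0, 0, 0, 0, 1],
    [0, -0.01, 0, 0, 0, 0, 1],
    [0, -0.01, 0, 0, 0, 0, 1],
    [0, -0.01, 0, 0, 0, 0, 1],
    [0, -0.01, 0, 0, 0, 0, 1],
    [0, -0.01, 0, 0, 0, 0, 1]
  ]
}}

```text
t: 13.3
tcp_pos: [0.6401, -0.0394, -0.0088]
tool_rot: [0.988, 0.152, 0.0, -0.0]
force: [-0.6, -0.3, -0.1]
finger_gap: 0.0
gripper_force: 0.1
```

```bash
python3 -c "
from rim import *
run()"
```

```text
t 13.3 tcp tray mm [50.8 15.5] z -8.8 yaw err deg -0.05 tilt [0. 0.] F tray [-0.66 -0.1 ] Fz -0.07 gap 0.0
240 | 140 144 143 144 145 142 141 144 142 146 137 108 121 75 84 83 79 75 78 79 76 77 76 77 75 80 79 79 78 56 80 | 112 108 112 107 108 115 110 107 106 112 104 109 111 105 110 97 70 73 75 78 75 79 75 74 76
245 | 137 138 137 135 136 138 140 139 139 137 139 74 75 76 71 78 76 78 77 75 75 74 80 80 79 81 80 75 55 116 173 | 109 110 109 105 110 117 113 112 108 111 107 108 114 106 90 110 96 74 75 73 76 78 77 77 73
250 | 158 145 141 141 139 140 139 142 141 140 132 104 80 80 76 77 78 77 78 77 80 76 75 77 77 78 79 66 72 82 1 | 91 108 112 106 111 110 104 111 108 108 106 107 108 105 106 69 109 90 75 74 70 74 72 71 75
255 | 160 157 143 141 136 137 141 136 153 148 141 96 73 80 76 72 76 77 75 72 83 77 74 76 78 77 76 62 110 44 9 | 57 112 111 111 108 115 108 113 109 112 108 106 113 110 112 60 85 109 82 74 76 74 74 79 83
260 | 137 139 139 140 153 157 156 158 159 157 159 111 94 95 96 96 96 95 93 80 70 71 72 75 76 74 67 107 104 12 8 | 19 114 113 112 108 113 107 106 110 104 112 115 108 111 105 77 44 10
[... 296 characters left out ...]
98 95 97 99 97 89 76 76 73 75 80 113 36 13 8 | 5 59 107 109 115 109 108 106 107 104 105 113 108 106 107 47 48 67 105 99 96 93 96 93 95
275 | 140 143 144 142 139 141 146 142 140 142 143 144 82 82 94 101 98 100 99 98 101 101 98 91 79 77 95 14 7 5 6 | 11 10 17 107 108 106 108 107 110 114 105 107 103 107 91 45 45 59 106 100 96 94 99 97 96
280 | 147 146 147 149 147 147 148 147 149 149 150 111 29 12 10 4 6 4 24 154 163 161 172 169 172 178 49 11 9 0 13 | 10 4 11 46 109 109 109 106 108 105 71 11 7 5 11 8 7 28 94 101 96 97 96 97 94
rail col120 216:190 219:188 222:160 225:161 228:160 231:165 234:161 237:158 240:164 243:152 246:162 249:162 252:163 255:155 258:160 261:161 264:166 267:167 270:164 273:161
```

>>> {"fn": "apply_moves", "kwargs": {
  "plan": [
    [0, -0.01, 0, 0, 0, 0, 1],
    [0, -0.01, 0, 0, 0, 0, 1],
    [0, -0.01, 0, 0, 0, 0, 1],
    [0, -0.01, 0, 0, 0, 0, 1],
    [0, -0.01, 0, 0, 0, 0, 1],
    [0, -0.01, 0, 0, 0, 0, 1],
    [0, -0.01, 0, 0, 0, 0, 1],
    [0, -0.01, 0, 0, 0, 0, 1]
  ]
}}

```text
t: 14.35
tcp_pos: [0.616, 0.0369, -0.0088]
tool_rot: [0.988, 0.152, -0.0, -0.0]
force: [-0.8, 0.2, -0.0]
finger_gap: 0.008
gripper_force: 0.1
```

>>> {"fn": "apply_moves", "kwargs": {
  "plan": [
    [0, -0.008, 0, 0, 0, 0, 1],
    [0, -0.008, 0, 0, 0, 0, 1],
    [0, -0.008, 0, 0, 0, 0, 1],
    [0, -0.008, 0, 0, 0, 0, 1],
    [0, -0.008, 0, 0, 0, 0, 1],
    [0, 0, 0, 0, 0, 0, 1]
  ]
}}

```text
t: 15.1
tcp_pos: [0.6039, 0.0752, -0.0088]
tool_rot: [0.988, 0.152, -0.0, -0.0]
force: [0.1, -0.9, 0.4]
finger_gap: 0.003
gripper_force: 0.0
```

```bash
python3 -c "
from h import *
tool()"
```

```text
t 15.1 tcp tray mm [ 50.8 135.6] z -8.8 yaw err deg 0.01 tilt [-0.0003  0.0001] F tray [-0.16 -0.92] Fz 0.43 gap 0.003
```

>>> {"fn": "apply_moves", "kwargs": {
  "plan": [
    [0, -0.004, 0, 0, 0, 0, 1],
    [0, -0.004, 0, 0, 0, 0, 1],
    [0, -0.003, 0, 0, 0, 0, 1],
    [0, 0, 0, 0, 0, 0, 1]
  ]
}}

```text
t: 15.6
tcp_pos: [0.6008, 0.0852, -0.0088]
tool_rot: [0.988, 0.152, -0.0, -0.0]
force: [-0.1, 0.2, -0.4]
finger_gap: 0.0
gripper_force: 0.0
```

>>> {"fn": "apply_moves", "kwargs": {
  "plan": [
    [0, -0.0015, 0, 0, 0, 0, 1],
    [0, 0, 0, 0, 0, 0, 1]
  ]
}}

```text
t: 15.85
tcp_pos: [0.6005, 0.0864, -0.0088]
tool_rot: [0.988, 0.152, 0.0, -0.0]
force: [-0.5, 0.1, -0.1]
finger_gap: 0.003
gripper_force: 0.0
```

>>> {"fn": "apply_moves", "kwargs": {
  "plan": [
    [0, -0.0015, 0, 0, 0, 0, 1],
    [0, 0, 0, 0, 0, 0, 1]
  ]
}}

```text
t: 16.1
tcp_pos: [0.6, 0.0879, -0.0088]
tool_rot: [0.988, 0.152, -0.0, -0.0]
force: [0.1, 0.4, 0.5]
finger_gap: -0.001
gripper_force: 0.0
```

```bash
python3 -c "
from h import *
tool()"
```

```text
t 16.1 tcp tray mm [ 50.9 148.9] z -8.8 yaw err deg -0.04 tilt [-0.0001  0.0001] F tray [0.24 0.31] Fz 0.55 gap -0.001
```

>>> {"fn": "apply_moves", "kwargs": {
  "plan": [
    [0, -0.0015, 0, 0, 0, 0, 1],
    [0, 0, 0, 0, 0, 0, 1]
  ]
}}

```text
t: 16.35
tcp_pos: [0.5995, 0.0893, -0.0088]
tool_rot: [0.988, 0.152, -0.0, -0.0]
force: [0.4, 0.1, -0.4]
finger_gap: 0.002
gripper_force: 0.0
```

>>> {"fn": "apply_moves", "kwargs": {
  "plan": [
    [0, -0.0015, 0, 0, 0, 0, 1],
    [0, 0, 0, 0, 0, 0, 1]
  ]
}}

```text
t: 16.6
tcp_pos: [0.5991, 0.0906, -0.0088]
tool_rot: [0.988, 0.152, -0.0, 0.0]
force: [-0.8, -0.8, 0.1]
finger_gap: -0.002
gripper_force: 0.5
```

```bash
python3 -c "
from rim import *
run()"
```

```text
t 16.6 tcp tray mm [ 50.9 151.8] z -8.8 yaw err deg -0.03 tilt [-0.0001 -0.0003] F tray [-0.98 -0.54] Fz 0.07 gap -0.002
240 | 168 166 166 166 167 166 168 165 168 168 167 166 101 103 106 103 103 102 103 141 176 176 172 172 123 44 54 75 73 63 70 | 107 102 106 105 104 104 109 107 101 108 100 101 103 100 107 80 74 70 72 77 73 74 71 75 73
245 | 169 170 168 166 168 169 167 167 166 168 168 163 113 102 104 106 106 105 104 131 175 178 176 107 92 43 53 73 51 115 143 | 99 103 101 99 104 110 103 106 100 102 104 102 101 100 82 103 87 65 70 71 66 73 69 69 70
250 | 167 166 170 166 166 166 166 167 164 169 166 169 108 104 107 103 104 104 102 88 109 96 95 94 85 42 45 62 59 82 7 | 85 103 106 107 103 105 102 108 103 109 105 103 105 100 99 82 103 92 75 76 72 73 71 71 69
255 | 167 166 167 167 167 166 166 173 171 172 172 171 163 133 133 132 133 131 117 93 94 101 95 97 87 41 43 53 105 42 15 | 55 105 110 102 103 108 102 105 105 107 103 102 106 103 109 51 88 103 72 70 67 70 71 77 91
260 | 166 167 170 166 166 165 166 168 165 167 170 173 146 131 132 133 129 130 130 108 95 97 98 95 93 43 48 103 98 13 9 | 18 103
[... 355 characters left out ...]
103 103 104 102 99 92 100 98 95 96 41 76 105 38 6 14 | 5 58 99 107 114 111 100 99 102 94 100 103 101 104 105 49 43 65 102 93 96 97 92 94 94
275 | 168 169 167 166 165 168 167 167 166 166 165 168 169 129 103 101 104 102 103 101 88 97 96 95 94 45 87 11 9 6 8 | 6 3 22 100 102 97 101 100 104 106 104 100 104 100 89 46 46 50 104 100 97 98 99 96 97
280 | 168 168 170 167 167 166 165 168 166 167 172 123 36 11 10 7 10 9 25 149 96 98 96 94 95 58 10 3 12 9 11 | 5 8 5 47 107 105 108 105 99 100 73 11 7 3 1 10 5 21 86 100 97 100 99 99 100
rail col120 216:171 219:173 222:173 225:170 228:171 231:172 234:173 237:172 240:171 243:172 246:171 249:173 252:171 255:172 258:170 261:172 264:170 267:174 270:172 273:172
```

The lid's edge (column 279) is almost at the end wall's inner face (column 275). I'll continue with small steps until it touches.

>>> {"fn": "apply_moves", "kwargs": {
  "plan": [
    [0, -0.0015, 0, 0, 0, 0, 1],
    [0, 0, 0, 0, 0, 0, 1]
  ]
}}

```text
t: 16.9
tcp_pos: [0.599, 0.0913, -0.0087]
tool_rot: [0.988, 0.152, 0.0, 0.001]
force: [-0.7, -4.1, 0.2]
finger_gap: 0.001
gripper_force: 2.0
```

>>> {"fn": "apply_moves", "kwargs": {
  "plan": [
    [0, -0.0015, 0, 0, 0, 0, 1],
    [0, 0, 0, 0, 0, 0, 1]
  ]
}}

```text
t: 17.15
tcp_pos: [0.599, 0.0919, -0.0087]
tool_rot: [0.988, 0.152, 0.0, 0.001]
force: [1.6, -7.7, -0.3]
finger_gap: -0.0
gripper_force: 3.3
```

```bash
python3 -c "
from h import *
tool()"
```

```text
t 17.15 tcp tray mm [ 51.1 153. ] z -8.7 yaw err deg -0.01 tilt [ 0.0011 -0.0021] F tray [-0.83 -7.84] Fz -0.32 gap -0.0
```

```bash
python3 - <<'E'
from rim import *
s,r=tool();g=snapshot('wrist').max(2)
for row in range(222,280,4):print(row,' '.join('%d'%x for x in g[row,252:296]),'|',' '.join('%d'%x for x in g[row,380:404:2]))
E
```

```text
t 17.15 tcp tray mm [ 51.1 153. ] z -8.7 yaw err deg -0.01 tilt [ 0.0011 -0.0021] F tray [-0.83 -7.84] Fz -0.32 gap -0.0
222 168 166 166 167 167 165 148 150 162 171 172 174 171 168 171 166 168 165 169 164 168 155 125 83 57 50 54 54 66 72 75 75 83 116 134 137 135 135 135 136 136 136 140 134 | 70 71 68 66 64 64 63 63 64 66 76 87
226 167 167 168 167 167 163 145 144 162 174 174 180 180 173 175 174 173 172 175 168 171 165 139 88 44 42 41 43 55 66 74 75 83 85 95 124 141 144 140 142 141 141 143 140 | 60 53 69 70 71 72 71 74 73 72 75 72
230 164 170 167 168 166 164 145 145 161 172 175 177 176 177 175 175 174 170 173 174 171 170 146 93 47 39 41 48 52 68 74 72 75 79 118 143 143 145 144 144 145 142 123 92 | 95 58 48 58 67 76 77 76 75 73 75 74
234 159 133 122 145 157 159 164 158 164 172 172 177 175 177 175 173 173 171 174 174 172 167 147 99 52 38 40 43 48 62 78 73 74 71 70 86 88 92 90 94 76 58 63 66 | 101 105 97 83 67 55 67 71 73 74 72 74
238 105 105 105 100 103 101 104 121 152 167 172 176 178 175 176 173 174 173 172 173 173 167 155 112 65 40 42 43 45 64 71 75 71 68 70 72 74 64 59 57 52 60 86 105
[... 1228 characters left out ...]
 131 132 134 130 103 94 93 97 98 96 101 97 95 96 94 94 93 92 86 79 57 39 42 58 87 101 101 74 33 8 5 10 8 13 5 8 9 11 5 | 103 108 105 98 100 99 104 62 43 63 102 106
270 103 103 103 102 102 104 104 100 100 87 88 92 98 99 99 98 97 97 96 96 95 92 93 95 82 58 44 53 80 96 102 82 48 12 8 4 3 7 11 7 12 4 2 7 | 102 101 101 99 104 105 98 44 41 46 92 104
274 102 104 102 102 103 104 100 104 103 87 83 89 95 99 98 99 96 95 95 98 96 98 95 94 82 62 46 48 52 40 19 9 9 9 6 6 12 10 6 7 5 10 9 10 | 102 105 100 102 102 96 71 43 41 42 92 99
278 114 128 129 151 170 173 170 167 169 136 101 89 96 96 99 96 95 98 95 93 95 93 96 95 88 64 33 15 3 9 7 10 9 11 5 8 16 4 12 11 7 5 9 10 | 61 48 33 39 41 42 34 39 43 40 86 103
```

```bash
python3 - <<'E'
from rim import *
s,r=tool();w=lambda u,v,z:T(wray(s,r,(u,v),z))
print('wall',w(275.7,230,.024),w(276,262,.024),'rim L',w(279.5,262,.02),w(279,267,.02),w(278.5,270,.02),'rim R',w(402,262,.02),w(403,266,.02),w(405,272,.02))
pts=[(293,238),(291,240),(287,246),(284,250),(282,255),(280,260),(279,266),(278.5,270),(391,238),(395,243),(398,248),(400,254),(402,260),(404,266)]
for z in(.02,.016):print(circ([w(*p,z) for p in pts]))
E
```

```text
t 17.2 tcp tray mm [ 51.1 153. ] z -8.7 yaw err deg -0.02 tilt [ 0.0011 -0.002 ] F tray [-1.31 -8.19] Fz -0.86 gap -0.003
wall [ 68.2 172.4] [ 51.3 172.9] rim L [ 49.1 171.7] [ 46.3 172.1] [ 44.6 172.4] rim R [ 49.  110.2] [ 46.8 109.5] [ 43.3 108.2]
(array([ 41.1, 140.7]), 31.9)
(array([ 38.7, 140.3]), 32.8)
```

The lid is home by measurement: its edge is at y 172.5 against a wall at 172.6, and its centre is at x 41.1, which matches the rail. I'll nudge it once towards the rail, then free the tips back to the dish centre.

>>> {"fn": "apply_moves", "kwargs": {
  "plan": [
    [0.002, 0, 0, 0, 0, 0, 1],
    [0.002, 0, 0, 0, 0, 0, 1],
    [0, 0, 0, 0, 0, 0, 1]
  ]
}}

```text
t: 17.58
tcp_pos: [0.5991, 0.0921, -0.0089]
tool_rot: [0.988, 0.153, -0.004, 0.001]
force: [-4.2, -12.5, 4.1]
finger_gap: -0.0
gripper_force: 6.3
```

```bash
python3 -c "
from h import *
tool()"
```

```text
t 17.57 tcp tray mm [ 51.3 153.3] z -8.9 yaw err deg 0.05 tilt [-0.0069 -0.0035] F tray [ -7.82 -10.65] Fz 4.1 gap -0.0
```

The lid is firmly pressed against both faces. Now I'll release and lift.

>>> {"fn": "apply_moves", "kwargs": {
  "plan": [
    [-0.003, 0.003, 0, 0, 0, 0, 1],
    [-0.004, 0.004, 0, 0, 0, 0, 1],
    [-0.006, 0.006, 0, 0, 0, 0, 1],
    [0, 0, 0, 0, 0, 0, 1],
    [0, 0, 0, 0, 0, 0, 1]
  ]
}}

```text
t: 18.2
tcp_pos: [0.5937, 0.0785, -0.0088]
tool_rot: [0.988, 0.152, 0.0, -0.0]
force: [0.5, -0.4, -0.1]
finger_gap: -0.005
gripper_force: 0.0
```

```bash
python3 -c "
from h import *
tool()"
```

```text
t 18.2 tcp tray mm [ 42.1 141.9] z -8.8 yaw err deg -0.06 tilt [0.0003 0.0002] F tray [ 0.39 -0.49] Fz -0.09 gap -0.005
```

>>> {"fn": "apply_moves", "kwargs": {
  "plan": [
    [0, 0, -0.01, 0, 0, 0, 1],
    [0, 0, -0.02, 0, 0, 0, 1],
    [0, 0, -0.03, 0, 0, 0, 1],
    [0, 0, -0.04, 0, 0, 0, 1],
    [-0.02, 0, -0.04, 0, 0, 0, 1],
    [-0.03, 0, -0.02, 0, 0, 0, 1],
    [0, 0, 0, 0, 0, 0, 1],
    [0, 0, 0, 0, 0, 0, 1]
  ]
}}

```text
t: 19.2
tcp_pos: [0.5468, 0.0635, 0.152]
tool_rot: [0.988, 0.152, 0.001, 0.0]
force: [-0.1, -0.3, 0.3]
finger_gap: 0.001
gripper_force: 0.0
```

```bash
python3 - <<'E'
from h import *
s,r=tool();im=snapshot('wrist');cv2.imwrite('pics/w6.png',cv2.normalize(im,None,0,255,cv2.NORM_MINMAX)[...,::-1])
E
```

```text
t 19.2 tcp tray mm [ -7.2 141.7] z 152.0 yaw err deg -0.05 tilt [ 0.0023 -0.    ] F tray [-0.21 -0.28] Fz 0.3 gap 0.001
```

View pics/w6.png

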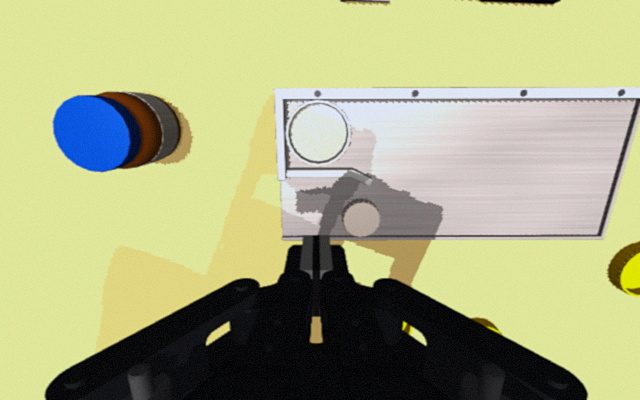

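The lid is seated flat in the corner pocket, with its rim at columns 287–350 and rows 100–163. It touches the rail (row 99) and the end wall (column 286). The cap, at (361,218), and the jar look undisturbed, and the hand is clear, so I'll hand in.

```bash
python3 -c "
from station import *
print(sign_off())"
```

```text
the job is handed in; nothing more can be done
None
```

The lid was pushed back to the rail and slid along it into the corner pocket. It is home against the rail and end wall by camera and contact force, and the job was handed in at about 19 s with the hand clear; the first pass missed the lid without moving it because the real fingertips end 20.5 mm short of the stated TCP.

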